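# Slide the organiser shelf home and lock it

### The arm

A 6-joint arm with a two-finger parallel gripper is mounted at the origin on the work surface. World frame = base frame: x ahead of the robot, y to its left, z up, the work surface at z = 0. Lengths are in m, angles in rad, forces in N, time in s.
With the tool pointing down it reaches from about 0.25 to 0.725 m from the base axis. Payload 4 kg.
Tool frame: the origin (TCP) lies on the centre line of the jaws, within the pads' length; the fingertips stand ahead of it and the grasp point (between the pads) lies 11 mm behind it (bot.tip_extent is the z of the fingertips in the tool frame, in m); z points along the fingers, y is the direction in which the jaws open and shut (so a half turn about z gives the same grasp; the last joint's range is limited). The gripper opens to 85 mm and grips with 20 to 120 N. Pads are 22 mm wide; open, the fingers measure 114 mm over their backs; the gripper's body (76 mm by 85 mm) begins 54 mm behind the grasp point. The pads swing forward as they close: fully open they stand 13 mm farther back than shut.
Start: joints at [-1.142, 0.241, 0.005, 1.335, 0, 1.571], TCP at [0.208, -0.455, 0.239] pointing down, gripper open.
Joint ranges: [-2.72, 2.72], [-1.05, 1.87], [-1.09, 1.28], [-1.99, 2.15], [-1.42, 1.44], [-3.14, 3.14]. Speed limits (rad/s): [2.79, 2.79, 3.14, 3.14, 3.14, 3.14].

### API

Orientations are given as a unit quaternion [x, y, z, w].
In Python, from workcell import bot gives the robot as it stands.
- The arm moves only by the shell command python3 -m jog 'ROWS'. ROWS is JSON, a list that holds one entry, the list of rows, each a list of 7 numbers: the shift along the world's x, y, z in m, then the turn, a rotation vector about the world's x, y, z in degrees, then the closure in counts, from 0 (fully open) to 255 (shut). In form: [[[tx, ty, tz, ax, ay, az, fingers], ...]]. A call has 1 to 10 rows; each row is the pose to reach, as a shift and turn from the pose commanded when the call began; what a row does not reach only later rows make up. A row lasts 1/12 s, in which the tool goes at most 41.7 mm and 7.16 degrees, less where a joint would pass 70% of its speed; a pose out of reach is approached as far as the arm can. A call with a gripper value outside its range is refused whole. The fingers move at their own pace and stop on an object; the grip force is fixed at half the most. Time passes only in rows, so rows that repeat a pose let the fingers close. It gives the time, the measured TCP pose, the force and the opening at its end, in the units of the state.
- bot.get_obs(): the state, without advancing time (a new reading comes with each control period).
- bot.camera(name): name is "side" or "top" or "wrist"; returns the picture (480x640x3 uint8, blue, green, red); there is no depth.
- bot.camera_model(name): a dict with "K" (3x3 intrinsics, pixels), "k1" (the pictures are not rectified: a ray, as slopes to the right and down, at radius r is drawn at 1 + k1 r^2 times it, then the intrinsics apply), "T" (4x4, takes a point from camera to world coordinates). Camera axes: x right, y down, z forward; pixel columns grow to the right and rows downward; lengths in m; the calibration is good to about 2 mm. A picture is of the moment at which its call begins: read the wrist's pose just before it. camera_model takes no time and is no camera call; for the wrist camera it gives the pose at the moment of the call.
- bot.job_done(): hands the job in, once; it reports no verdict.
The state is a dict: "clock": time; "joint_pos": joint angles; "joint_vel": joint speeds; "tau": joint torques, N m; "eef_pos": TCP position; "tool_rot": TCP orientation; "ft_force": force on the tool from outside, world axes, zero at the start; "ft_torque": the same for the moment, N m; "grip_width": finger opening in m.
Only numpy, scipy, OpenCV 4.12 (cv2) and the standard library are available. Lean on these libraries where they do the work, as an engineer would, in place of code of your own. Each camera call takes 0.05 s, during which the arm holds its last target. There are 200 camera calls.

### The job

Push the mint-green shelf board along the rails of the desk organiser until you feel all its feet drop into the notches, with the small pink jar riding upright on it; then push the red lock tab all the way in over the board's edge. Use gentle fingertip pushes only: do not lift the board or the jar, do not ram the board, and leave the other things on the desk where they are.

Things in the scene. Friction and masses are not known exactly. Their poses are not given: they have to be found in the camera images.
- organiser: Fixed white desk organiser, 310 (x) x 178 (y) x 45 high, origin under its centre; lock housing on its +y side (x 30 to 120, out to y = 132, 45 high). +x is the way the shelf slides in, on wooden rails (tops 27 above the desk, ends open, running on 34 past the last notch) between upright cheeks (inner faces y = +-77, tops at 45). Four notches 7 deep, each 6 longer than the shelf's feet.
- notch (a point): Where the shelf board's origin lies when its four feet stand in the middle of the notches (55 along organiser x, 20 above the desk; axes as the organiser's). Before the drop the board rides 7 higher; it drops when its origin is within about 3 of this point along x, all four feet together.
- shelf: Loose mint-green shelf board, 140 (x, along the rails) x 150, about 0.45 kg, on four 10 high feet on the rails; origin at its centre, level with the feet's underside; deck 10 to 22 above it. Starts 70 to 125 short of the notch point, its x along organiser +x; side play 2 each way. Pushing takes roughly 3 to 8 N.
- shelf_lip (a point): Centre of the rear (-x) face of the upright lip along the shelf's rear edge: lip 110 wide (y), 8 thick, rising 30 above the deck; this point is 15 above the deck and 66 behind the shelf's origin. Push the lip here towards the shelf's +x.
- jar_mid (a point): Small closed pink jar with white lid, 42 across, 38 high, 0.08 kg, standing loose on the front part of the shelf's deck; point at its centre, half-way up.
- lock (a joint): Red lock tab on the housing, slides towards organiser -y: 0 = fully out, 0.036 m = fully in (end stop); starts 0 to 0.008; stays where left, friction 1.5 N. Plate 56 (x) x 44 (y) x 8, underside 45.5 above the desk; when in, it lies over the dropped board's edge. A board that has not dropped blocks it.
- lock_knob (a point): Centre of the upright red round knob on the lock tab: 18 across, 26 high, standing on the tab plate (its top 80 above the desk, its foot 53.5); this point is half-way up it, 66.5 above the desk. Axes as the organiser's; push it towards organiser -y.
- diffuser: Loose cream egg-shaped diffuser, 66 across, 100 high, beyond the organiser's -y side; origin under its centre.
- carton: Loose small yellow carton 35 x 55 x 30 high, beyond the organiser's -y side; origin under its centre.
- bear: Loose pink toy bear with yellow ears, 60 across, 98 high, beyond the organiser's -y side; origin under its centre.
- pen: Loose red pen 130 long lying on the desk to the right; origin under its middle.
- drink: Loose green drink bottle, 60 across, 190 high, right; origin under its centre.
- mug: Loose glass mug, 76 across, 100 high, high, right; origin under its centre.
Not all that is in view belongs to the job. Leave any blue look-alike of the shelf alone. Of the things that look like the part that bears jar_mid, the smaller one is meant.

How it is judged:
By the outcome, as a careful person would: the job done as asked, in the order asked, and still so for the second after the job is handed in, with the robot touching nothing.
It also fails if it takes over 51 s, if anything falls off the work surface, if the arm or the gripper's body presses on something with over 40 N, if the wrist force passes 120 N, or if a joint passes its speed limit or range.

## Working session

There is one attempt and no reset: what is moved stays moved. The work goes in short steps, Python scripts to look and compute and a shell command to move; the robot and the scene stay as the last step left them, time stands still between calls to the robot, and variables do not carry over. Pictures are saved under pics/ and viewed, about 8 in all and at most 12, crops included, and the job is handed in when it is done.

```bash
mkdir -p pics; python3 - <<'E'
from workcell import bot
import cv2
for n in("side","top"):
    cv2.imwrite(f"pics/{n}0.png",bot.camera(n)); m=bot.camera_model(n); print(n,m["K"],m["k1"],m["T"])
o=bot.get_obs(); print(o["clock"],o["eef_pos"],o["tool_rot"],o["ft_force"],o["grip_width"],bot.tip_extent)
E
```

```text
side [[488.57012427   0.         321.04409378]
 [  0.         488.57012427 244.7241574 ]
 [  0.           0.           1.        ]] -0.13316389308304205 [[ 0.99564602 -0.06738549  0.06440644  0.52561748]
 [-0.09310062 -0.68469247  0.72286133 -0.70324725]
 [-0.00461176 -0.72571029 -0.68798496  0.6202333 ]
 [ 0.          0.          0.          1.        ]]
top [[491.5130921    0.         314.7604365 ]
 [  0.         491.5130921  229.11457129]
 [  0.           0.           1.        ]] -0.03316389150344559 [[ 0.07918556 -0.97467059  0.20915758  0.37070366]
 [-0.99684839 -0.07641415  0.0213111  -0.12299605]
 [-0.0047887  -0.21018593 -0.9776497   0.92858595]
 [ 0.          0.          0.          1.        ]]
0.1 [ 0.20767616 -0.45424142  0.23850675] [ 9.77103009e-01  2.12764765e-01 -1.91209164e-04 -9.10281026e-04] [-1.14142096  0.57825857 -0.42493588] 0.08520191993122897 0.008
```

View pics/top0.png

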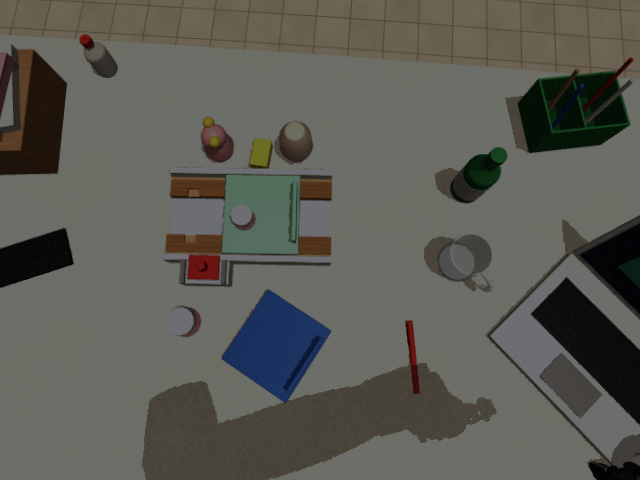

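View pics/side0.png

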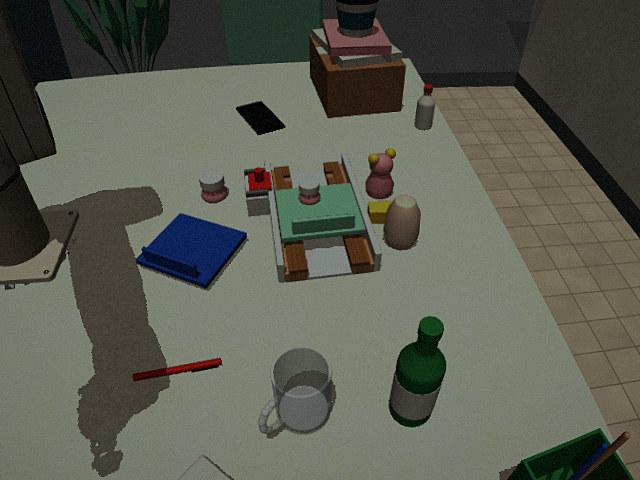

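The top view shows the mint shelf at (262,215), with its lip at (294,212). The blue look-alike is at (277,345). The jar on the shelf is at (242,216), with a loose look-alike jar at (182,320). The red knob is at (203,266), and the pen at (412,355) is also red. By the description I choose the mint shelf, the jar on it, and the knob on the white housing. Organiser +x points to image left, which is about world +y. Next: measure, and view one close crop.

```bash
cat > h.py <<'E'
import numpy as np, cv2
from workcell import bot
def ray(m,uv):
    K=m["K"];d=np.array([[m["k1"],0,0,0]]).ravel()
    p=cv2.undistortPoints(np.array(uv,float).reshape(-1,1,2),K,d).reshape(-1,2)
    return m["T"][:3,3],np.c_[p,np.ones(len(p))]@m["T"][:3,:3].T
def onz(m,uv,z):
    c,d=ray(m,uv); return c+d*((z-c[2])/d[:,2])[:,None]
def proj(m,P):
    P=np.atleast_2d(P); R=m["T"][:3,:3]; q=(P-m["T"][:3,3])@R
    s=q[:,:2]/q[:,2:]; s=s*(1+m["k1"]*(s**2).sum(1))[:,None]
    return s@m["K"][:2,:2].T+m["K"][:2,2]
def big(mask,n=1):
    c=cv2.findContours(mask.astype(np.uint8)*255,cv2.RETR_EXTERNAL,cv2.CHAIN_APPROX_NONE)[0]
    return sorted(c,key=cv2.contourArea)[::-1][:n]
E
python3 - <<'E'
from h import *
im=cv2.imread("pics/top0.png"); m=bot.camera_model("top"); roi=np.zeros((480,640),bool); roi[160:290,155:340]=1
H=cv2.cvtColor(im,cv2.COLOR_BGR2HSV); h,s,v=cv2.split(H)
wood=roi&(h>5)&(h<22)&(s>90); red=roi&((h<5)|(h>174))&(s>150); mint=roi&(h>60)&(h<90)&(s>50)
for nm,mk,z,n in(("wood",wood,.027,4),("red",red,.0535,1),("mint",mint,.049,1)):
    for c in big(mk,n):
        r=cv2.boxPoints(cv2.minAreaRect(c)); print(nm,cv2.contourArea(c),r.round(1).tolist(),(onz(m,r,z)[:,:2]*1000).round(1).tolist())
cv2.imwrite("pics/crop0.png",cv2.resize(im[155:295,150:350],None,fx=4,fy=4,interpolation=cv2.INTER_CUBIC)*1)
si=cv2.imread("pics/side0.png");
E
```

```text
wood 1060.0 [[170.0, 177.0], [225.0, 177.0], [225.0, 197.0], [170.0, 197.0]] [[644.3, 183.2], [652.4, 77.0], [612.7, 72.3], [604.6, 177.5]]
wood 975.5 [[164.89999389648438, 253.3000030517578], [165.39999389648438, 233.5], [221.5, 235.0], [221.0, 254.8000030517578]] [[495.7, 171.7], [533.1, 176.1], [538.6, 70.2], [501.2, 66.7]]
wood 612.0 [[300.0, 199.0], [300.0, 178.0], [331.0, 178.0], [331.0, 199.0]] [[619.8, -70.7], [661.5, -67.1], [666.1, -126.5], [624.4, -129.5]]
wood 559.0 [[298.0, 237.0], [330.0, 237.0], [330.0, 255.0], [298.0, 255.0]] [[546.1, -73.3], [550.8, -132.9], [516.8, -135.4], [512.2, -76.2]]
red 661.5 [[187.60000610351562, 278.0], [188.39999389648438, 254.8000030517578], [219.1999969482422, 255.89999389648438], [218.3000030517578, 279.1000061035156]] [[450.9, 116.0], [492.8, 120.0], [495.2, 64.1], [453.3, 60.7]]
mint 5700.0 [[221.6999969482422, 252.6999969482422], [223.5, 173.39999389648438], [299.6000061035156, 175.10000610351562], [297.8999938964844, 254.3000030517578]] [[502.1, 61.1], [652.2, 75.8], [660.0, -67.2], [509.9, -77.0]]
```

View pics/crop0.png

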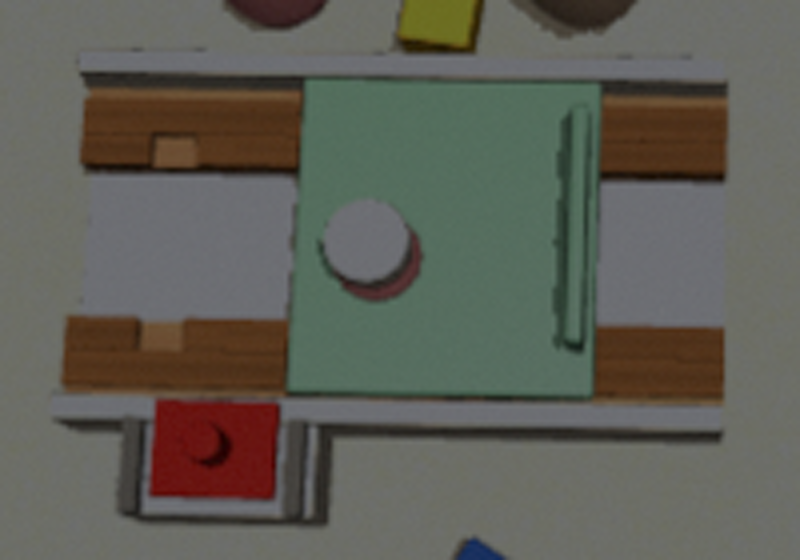

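The crop confirms it: a mint deck with a round-lidded jar at crop (367,240), the lip at (577,225), the red tab with its knob at (208,443), and the front notches visible at (175,150) and (162,335). Next: fit the frames from these corners.

```bash
python3 - <<'E'
from h import *
m=bot.camera_model("top")
f=lambda pts,z:onz(m,np.array(pts,float)/4+[150,155]-.375*0,z)[:,:2]*1000
ch=f([(80,52),(727,63),(722,431),(52,417)],45e-3); print("cheek",ch.round(1).tolist(), [np.linalg.norm(ch[i]-ch[(i+1)%4]).round(1) for i in range(4)])
wl=f([(83,95),(82,165),(66,320),(63,388)],.027); wr=f([(726,97),(725,178),(724,328),(724,403)],.027); print("wood",wl.round(1).tolist(),wr.round(1).tolist())
ex=(ch[0]+ch[3]-ch[1]-ch[2]);ex/=np.linalg.norm(ex); print("yaw",np.degrees(np.arctan2(ex[1],ex[0])))
for p,q in((0,1),(3,2)): d=ch[p]-ch[q];print(np.degrees(np.arctan2(d[1],d[0])))
oc=ch.mean(0); ey=np.array([-ex[1],ex[0]]); L=lambda P:((P-oc)@np.c_[ex,ey]).round(1).tolist()
print("org",oc,"wood local",L(wl),L(wr))
sh=f([(303,78),(601,83),(594,398),(288,390)],.049);print("shelf",sh.mean(0),L(sh),L(sh.mean(0)))
lip=f([(572,104),(590,106),(582,350),(566,344)],.079);print("lip",lip.tolist(),L(lip))
# knob top: triangulate top z .08 at crop (203,443)
k=f([(203,443)],.080);print("knob",k,L(k))
j=f([(366,240)],.087);print("jar",j,L(j))
n=f([(152,135),(197,133),(137,320),(184,322)],.027);print("notch",L(n))
E
```

```text
cheek [[656.6, 179.7], [674.6, -126.8], [499.8, -137.1], [482.1, 167.7]] [np.float64(307.0), np.float64(175.1), np.float64(305.3), np.float64(174.9)]
wood [[640.9, 181.3], [606.1, 176.8], [530.5, 173.6], [498.3, 170.4]] [[663.6, -127.6], [623.4, -130.0], [550.9, -134.8], [515.6, -137.4]]
yaw 93.34644739420071
93.36176744373866
93.33104364066716
org [578.2605481   20.87744817] wood local [[156.5, -71.9], [154.0, -36.9], [155.3, 38.7], [154.0, 71.1]] [[-153.2, -76.6], [-153.3, -36.3], [-153.8, 36.4], [-154.3, 71.8]]
shelf [580.35156697  -3.70124005] [[46.1, -75.0], [-94.0, -75.2], [-94.9, 74.2], [44.1, 73.4]] [-24.7, -0.7]
lip [[638.0472026907671, -58.22952686827307], [637.7358559361711, -66.42152584380231], [525.8200911235668, -72.62212815751717], [527.9420804686166, -65.36936189497172]] [[-82.5, -55.1], [-90.6, -54.3], [-90.3, 57.8], [-83.2, 55.3]]
knob [[471.58761346  88.49244465]] [[73.7, 102.5]]
jar [[566.04597077  26.27117279]] [[6.1, 11.9]]
notch [[121.5, -52.4], [99.9, -53.8], [121.7, 38.1], [99.4, 38.6]]
```

```bash
python3 -m jog '[[[0.377,0.355,0,0,0,69,255],[0.377,0.355,0,0,0,69,255],[0.377,0.355,0,0,0,69,255],[0.377,0.355,0,0,0,69,255],[0.377,0.355,0,0,0,69,255],[0.377,0.355,0,0,0,69,255],[0.377,0.355,0,0,0,69,255],[0.377,0.355,0,0,0,69,255],[0.377,0.355,0,0,0,69,255],[0.377,0.355,0,0,0,69,255]]]'; python3 -c "
from workcell import bot;o=bot.get_obs();print(o['joint_pos'],o['grip_width'],bot.tip_extent,o['eef_pos'],o['ft_force'])"
```

```text
clock: 0.93
eef_pos: [0.5122, -0.1672, 0.2389]
tool_rot: [0.683, 0.731, -0.0, -0.0]
ft_force: [0.3, -1.5, -0.4]
grip_width: -0.0
[-3.15521933e-01  3.18578457e-01  1.09680128e-01  1.36264476e+00
 -1.49070258e-04  1.18731725e+00] -1.6213330891927294e-05 0.008 [ 0.51215346 -0.167227    0.23893471] [ 0.25962469 -1.45733693 -0.43856024]
```

```bash
python3 -m jog '[[[0.037,0.033,0,0,0,0,255],[0.065,0.055,0,0,0,0,255],[0.065,0.055,-0.04,0,0,0,255],[0.065,0.055,-0.08,0,0,0,255],[0.065,0.055,-0.12,0,0,0,255],[0.065,0.055,-0.12,0,0,0,255],[0.065,0.055,-0.12,0,0,0,255]]]'; python3 - <<'E'
from h import *
o=bot.get_obs();print(o['eef_pos'],o['ft_force'],o['tool_rot']);cv2.imwrite("pics/top1.png",cv2.resize(bot.camera("top")[140:300,150:350],None,fx=4,fy=4))
E
```

```text
clock: 1.52
eef_pos: [0.5737, -0.1135, 0.1168]
tool_rot: [0.685, 0.729, -0.002, -0.003]
ft_force: [0.3, -0.5, 1.8]
grip_width: -0.0002
[ 0.57372007 -0.11348613  0.11676068] [ 0.29036436 -0.52933663  1.83831642] [ 0.68469728  0.72881748 -0.00203498 -0.00325126]
```

View pics/top1.png

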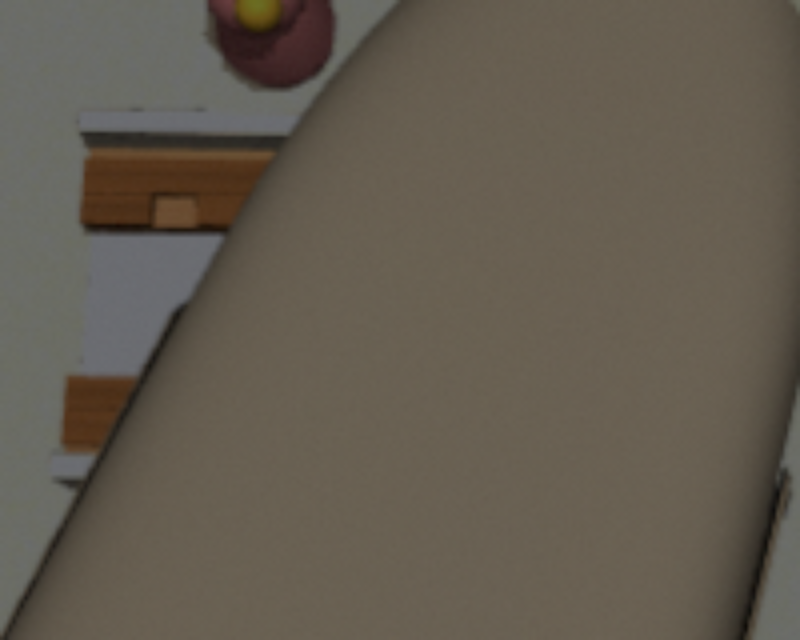

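The arm hides the shelf in the top view; only the far-left notches around (175,210) still show. I'll lower the tool behind the lip and use the side camera.

```bash
python3 -m jog '[[[0.012,0,-0.02,0,0,0,255],[0.012,0,-0.05,0,0,0,255],[0.012,0,-0.053,0,0,0,255],[0.012,0,-0.053,0,0,0,255]]]'; python3 - <<'E'
from h import *
o=bot.get_obs();print(o['eef_pos'],o['ft_force']);im=bot.camera("side");cv2.imwrite("pics/side1.png",im);cv2.imwrite("pics/side1c.png",cv2.resize(im[130:290,230:430],None,fx=4,fy=4))
E
```

```text
clock: 1.9
eef_pos: [0.5882, -0.1144, 0.0674]
tool_rot: [0.685, 0.729, -0.0, -0.0]
ft_force: [-0.5, -0.5, 0.7]
grip_width: -0.0
[ 0.5882138  -0.11440702  0.06739261] [-0.53073342 -0.51999414  0.74088918]
```

View pics/side1c.png

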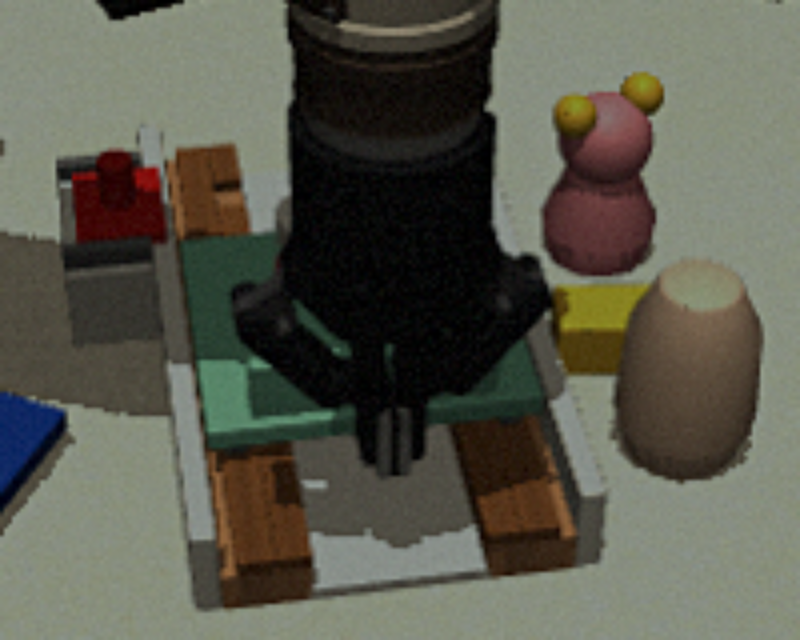

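The side view shows the closed fingertips, at crop (395,450), centred behind the mint lip (270,385). The jar is hidden behind the gripper. Next: approach, then make slow contact.

```bash
python3 -m jog '[[[-0.0005,0.01,-0.002,0,0,0,255],[-0.001,0.02,-0.003,0,0,0,255],[-0.0015,0.026,-0.003,0,0,0,255],[-0.0015,0.028,-0.003,0,0,0,255],[-0.0015,0.03,-0.003,0,0,0,255],[-0.002,0.032,-0.003,0,0,0,255],[-0.002,0.034,-0.003,0,0,0,255],[-0.002,0.036,-0.003,0,0,0,255]]]'; python3 -m jog '[[[0,0.001,0,0,0,0,255],[0,0.002,0,0,0,0,255],[0,0.003,0,0,0,0,255]]]'
```

```text
clock: 2.62
eef_pos: [0.5862, -0.0783, 0.0634]
tool_rot: [0.685, 0.729, -0.0, 0.0]
ft_force: [-0.8, -3.6, 0.7]
grip_width: -0.0003
clock: 2.87
eef_pos: [0.5863, -0.0759, 0.0634]
tool_rot: [0.685, 0.728, -0.0, 0.0]
ft_force: [0.2, -4.3, 1.2]
grip_width: -0.0001
```

Contact came about where expected, at roughly 4 N. Pushing on at 24 mm/s.

```bash
python3 -m jog '[[[0,0.002,0,0,0,0,255],[0,0.004,0,0,0,0,255],[-0.0005,0.006,0,0,0,0,255],[-0.0005,0.008,0,0,0,0,255],[-0.0005,0.010,0,0,0,0,255],[-0.0005,0.012,0,0,0,0,255],[-0.001,0.014,0,0,0,0,255],[-0.001,0.016,0,0,0,0,255],[-0.001,0.018,0,0,0,0,255],[-0.001,0.020,0,0,0,0,255]]]'; python3 -m jog '[[[0,0.002,0,0,0,0,255],[0,0.004,0,0,0,0,255],[-0.0005,0.006,0,0,0,0,255],[-0.0005,0.008,0,0,0,0,255],[-0.0005,0.010,0,0,0,0,255],[-0.0005,0.012,0,0,0,0,255],[-0.001,0.014,0,0,0,0,255],[-0.001,0.016,0,0,0,0,255],[-0.001,0.018,0,0,0,0,255],[-0.001,0.020,0,0,0,0,255]]]'; python3 - <<'E'
from h import *
o=bot.get_obs();print(o['eef_pos'],o['ft_force'],o['tau'].round(2) if hasattr(o['tau'],'round') else '');im=bot.camera("side");cv2.imwrite("pics/side2.png",im);cv2.imwrite("pics/side2c.png",cv2.resize(im[130:290,230:430],None,fx=4,fy=4))
E
```

```text
clock: 3.7
eef_pos: [0.5852, -0.0549, 0.0634]
tool_rot: [0.685, 0.729, -0.0, 0.0]
ft_force: [1.2, -3.2, 0.2]
grip_width: 0.0
clock: 4.53
eef_pos: [0.5841, -0.0349, 0.0633]
tool_rot: [0.685, 0.729, -0.0, -0.0]
ft_force: [-0.6, -3.6, 1.6]
grip_width: 0.0001
[ 0.58414161 -0.03494339  0.0633131 ] [-0.57081101 -3.63632568  1.62458486] [ 2.170e+00 -4.679e+01  2.143e+01  1.200e-01  1.140e+00 -3.000e-02]
```

View pics/side2c.png

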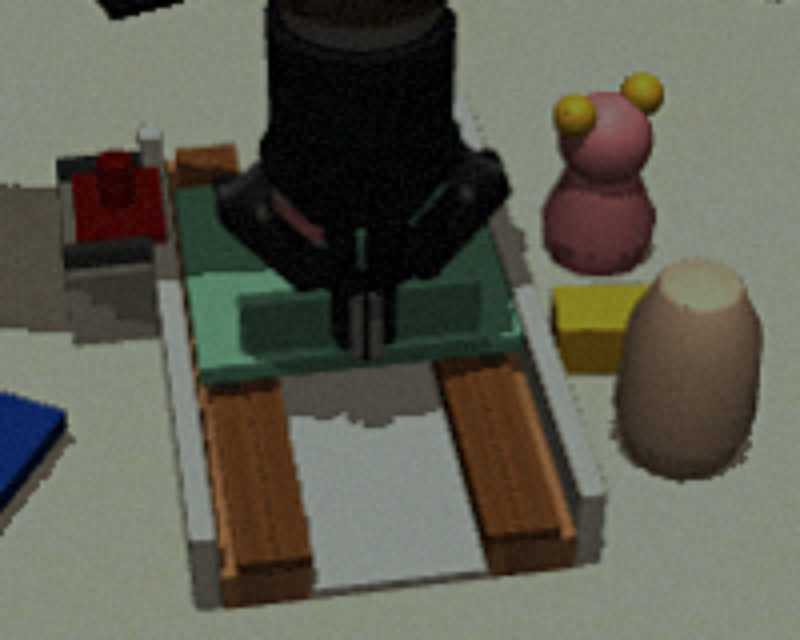

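The board is sliding straight at 3 to 4 N. The pink jar still shows behind the linkage at (298,215), and the board's rear edge is at (355,365). About 34 mm remains.

```bash
python3 -m jog '[[[0,0.002,0,0,0,0,255],[0,0.004,0,0,0,0,255],[-0.0005,0.006,0,0,0,0,255],[-0.0005,0.008,0,0,0,0,255],[-0.0005,0.010,0,0,0,0,255],[-0.0005,0.012,0,0,0,0,255],[-0.001,0.014,0,0,0,0,255],[-0.001,0.016,0,0,0,0,255],[-0.001,0.018,0,0,0,0,255],[-0.001,0.020,0,0,0,0,255]]]'; python3 -m jog '[[[0,0.001,0,0,0,0,255],[0,0.002,0,0,0,0,255],[0,0.003,0,0,0,0,255],[0,0.004,0,0,0,0,255],[0,0.005,0,0,0,0,255],[-0.0005,0.006,0,0,0,0,255],[-0.0005,0.007,0,0,0,0,255]]]'; python3 - <<'E'
from h import *
m=bot.camera_model("side")
ex=np.array([-.0584,.9983]);ey=np.array([-ex[1],ex[0]])
p=onz(m,np.array([(199,370),(517,333)])/4+[230,130],.049)[:,:2]*1000-[578.3,20.9]
print("shelf rear at TCP -56:",p@np.c_[ex,ey])
E
```

```text
clock: 5.42
eef_pos: [0.5832, -0.0149, 0.0633]
tool_rot: [0.685, 0.729, -0.0, 0.0]
ft_force: [-0.4, -4.1, 1.4]
grip_width: 0.0004
clock: 6.0
eef_pos: [0.5828, -0.008, 0.0633]
tool_rot: [0.685, 0.729, 0.0, 0.0]
ft_force: [0.6, -3.7, 1.1]
grip_width: -0.0
shelf rear at TCP -56: [[-55.16787727  70.67003918]
 [-52.12983643 -75.04377396]]
```

```bash
for i in 1; do :; done; python3 -m jog '[[[0,0.0007,0,0,0,0,255],[0,0.0014,0,0,0,0,255],[0,0.0021,0,0,0,0,255],[0,0.0028,0,0,0,0,255],[0,0.0035,0,0,0,0,255],[0,0.004,0,0,0,0,255]]]'; python3 -m jog '[[[0,0.0007,0,0,0,0,255],[0,0.0014,0,0,0,0,255],[0,0.002,0,0,0,0,255]]]'; python3 -m jog '[[[0,0.0007,0,0,0,0,255],[0,0.0014,0,0,0,0,255],[0,0.002,0,0,0,0,255]]]'
```

```text
clock: 6.5
eef_pos: [0.5827, -0.004, 0.0633]
tool_rot: [0.685, 0.729, -0.0, -0.0]
ft_force: [-0.3, -4.5, 1.4]
grip_width: 0.0
clock: 6.75
eef_pos: [0.5827, -0.0019, 0.0632]
tool_rot: [0.685, 0.729, 0.0, -0.0]
ft_force: [0.6, -3.3, 1.0]
grip_width: 0.0001
clock: 7.0
eef_pos: [0.5825, 0.0001, 0.0631]
tool_rot: [0.685, 0.729, -0.0, -0.0]
ft_force: [0.3, -3.8, 0.5]
grip_width: -0.0002
```

```bash
python3 -m jog '[[[0,0.0007,0,0,0,0,255],[0,0.0014,0,0,0,0,255],[0,0.0015,0,0,0,0,255]]]'; python3 -m jog '[[[0,0.0007,0,0,0,0,255],[0,0.0014,0,0,0,0,255],[0,0.0015,0,0,0,0,255]]]'; python3 - <<'E'
from h import *
im=bot.camera("side");cv2.imwrite("pics/side3.png",im);cv2.imwrite("pics/side3c.png",cv2.resize(im[130:290,230:430],None,fx=4,fy=4))
E
```

```text
clock: 7.25
eef_pos: [0.5825, 0.0016, 0.0631]
tool_rot: [0.685, 0.729, -0.0, -0.0]
ft_force: [-0.3, -2.6, -0.5]
grip_width: 0.0001
clock: 7.5
eef_pos: [0.5825, 0.0031, 0.0631]
tool_rot: [0.685, 0.729, -0.0, -0.0]
ft_force: [0.3, -2.5, -1.3]
grip_width: 0.0003
```

View pics/side3c.png

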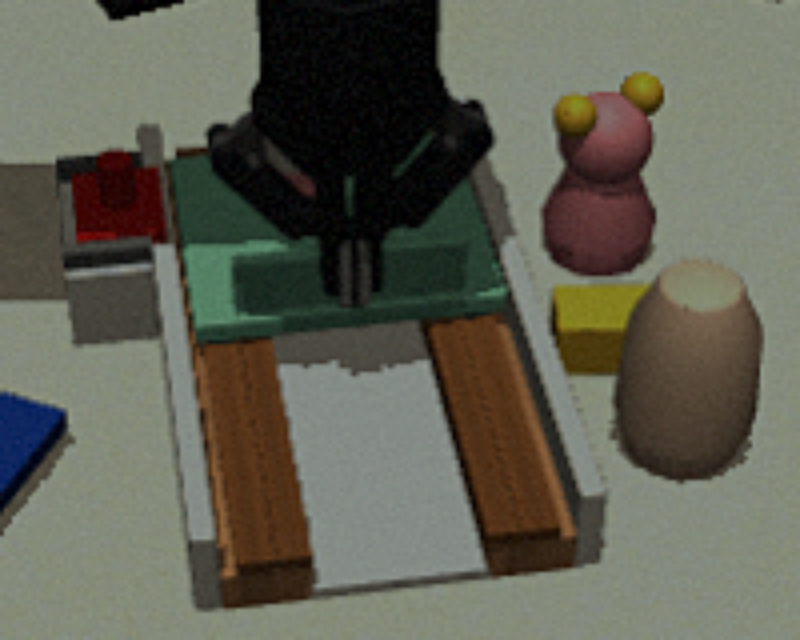

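The board is still on the rail tops, with its rear edge running from (193,330) to (505,292). I'll work out its place from that.

```bash
python3 - <<'E'
from h import *
m=bot.camera_model("side")
ex=np.array([-.0584,.9983]);ey=np.array([-ex[1],ex[0]])
for z in(.049,.042):
  p=onz(m,np.array([(194,329),(505,291)])/4+[230,130],z)[:,:2]*1000-[578.3,20.9]
  print(z,p@np.c_[ex,ey])
E
python3 -m jog '[[[0,0.0007,0,0,0,0,255],[0,0.0014,0,0,0,0,255],[0,0.0015,0,0,0,0,255]]]'
```

```text
0.049 [[-26.16582944  70.36745829]
 [-21.20694329 -75.87897989]]
0.042 [[-17.66542168  70.06703824]
 [-12.6457684  -77.97153124]]
clock: 7.8
eef_pos: [0.5825, 0.0043, 0.0631]
tool_rot: [0.685, 0.729, -0.0, -0.0]
ft_force: [0.4, -4.5, -1.9]
grip_width: -0.0002
```

The two heights give different answers. With the deck at 42 mm the rear edge sits at -15, which is exactly the notch pose and fits the earlier contact offset. Fz also changed sign, so the board has probably dropped. I'll back off and check from above.

```bash
python3 -m jog '[[[0.0005,-0.01,0,0,0,0,255],[0.001,-0.022,0,0,0,0,255],[0.001,-0.022,0.04,0,0,0,255],[0.001,-0.022,0.08,0,0,0,255],[0.001,-0.022,0.11,0,0,0,255],[-0.04,-0.022,0.11,0,0,0,255],[-0.08,-0.022,0.11,0,0,0,255],[-0.12,-0.022,0.11,0,0,0,255],[-0.16,-0.022,0.11,0,0,0,255],[-0.2,-0.022,0.11,0,0,0,255]]]';  python3 - <<'E'
from h import *
a=bot.camera("top");b=bot.camera("side");cv2.imwrite("pics/top4.png",a);cv2.imwrite("pics/side4.png",b)
cv2.imwrite("pics/both4.png",np.hstack([cv2.resize(x,None,fx=2.5,fy=2.5) for x in(a[150:300,150:310],b[130:280,230:390])]))
E
```

```text
clock: 8.63
eef_pos: [0.3811, -0.0178, 0.1735]
tool_rot: [0.685, 0.729, 0.001, 0.0]
ft_force: [-0.5, 0.1, 0.5]
grip_width: -0.0002
```

View pics/both4.png

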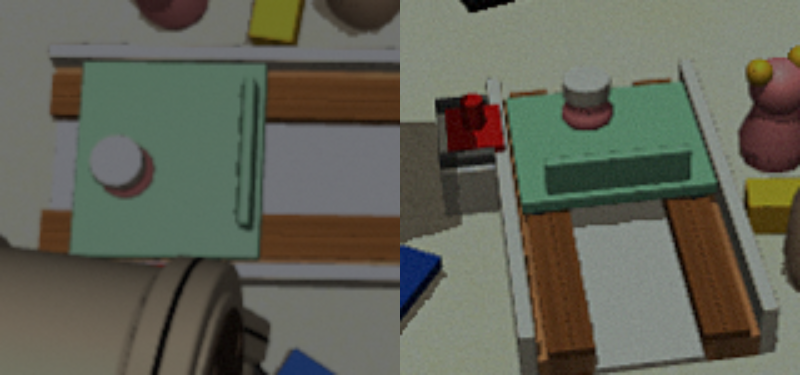

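The jar is upright on the deck in both views: top (118,162), side (586,95). Next: triangulate the deck corners to get its height.

```bash
python3 - <<'E'
from h import *
t=bot.camera_model("top");s=bot.camera_model("side")
ex=np.array([-.0584,.9983]);ey=np.array([-ex[1],ex[0]]);L=lambda P:(P[:,:2]*1000-[578.3,20.9])@np.c_[ex,ey]
tp=np.array([(267,64),(262,258),(86,62),(72,256)])/2.5+150
sp=(np.array([(713,184),(526,198),(690,83),(508,96)])-[400,0])/2.5+[230,130]
for z in(.049,.042): 
  for m,p in((t,tp),(s,sp)): q=L(onz(m,p,z));print(z,q.round(1).tolist(),q.mean(0))
def tri(a,b):
  (c1,d1),(c2,d2)=ray(t,a),ray(s,b)
  for u,v in zip(d1,d2):
    k=np.linalg.lstsq(np.c_[u,-v],c2-c1,rcond=None)[0];P=(c1+u*k[0]+c2+v*k[1])/2;print("tri",L(P[None]).round(1),(P[2]*1e3).round(1),np.linalg.norm(c1+u*k[0]-c2-v*k[1])*1e3)
tri(tp,sp)
# rear corners of the start pictures for comparison (deck was at 49)
E
```

```text
0.049 [[-12.5, -73.9], [-15.6, 73.5], [124.2, -73.0], [123.0, 74.9]] [54.79217067  0.3567809 ]
0.049 [[-23.4, -73.4], [-17.9, 66.1], [110.8, -81.7], [116.0, 68.9]] [46.38505047 -5.03094775]
0.042 [[-11.5, -76.2], [-14.7, 72.4], [126.2, -75.3], [125.0, 73.8]] [56.274959   -1.35656073]
0.042 [[-14.9, -75.5], [-9.3, 65.8], [121.0, -83.9], [126.3, 68.6]] [55.77451033 -6.25531402]
tri [[-11.1 -76.8]] 39.1 0.7853076014903279
tri [[-14.7  69.4]] 45.5 6.9850975421984085
tri [[128.6 -81.7]] 35.5 8.021260388619341
tri [[125.5  71.1]] 41.9 5.195093540497324
```

At 42 mm the two views agree: centre at x of about 56, mean triangulated height about 41. The board has dropped. Next is the lock: I'll turn the tool by +90° (q6 would run out of range the other way) and go behind the knob.

```bash
python3 -m jog '[[[0.03,0.03,0,0,0,7,255],[0.045,0.07,0,0,0,14,255],[0.045,0.104,0,0,0,21,255],[0.045,0.104,0,0,0,28,255],[0.045,0.104,0,0,0,35,255],[0.045,0.104,0,0,0,42,255],[0.045,0.104,0,0,0,49,255],[0.045,0.104,0,0,0,56,255],[0.045,0.104,0,0,0,63,255],[0.045,0.104,0,0,0,70,255]]]';python3 -m jog '[[[0,0,0,0,0,7,255],[0,0,0,0,0,14,255],[0,0,-0.03,0,0,20,255],[0,0,-0.06,0,0,20,255],[0,0,-0.09,0,0,20,255],[0,0,-0.09,0,0,20,255],[0,0,-0.09,0,0,20,255]]]';  python3 - <<'E'
from h import *
a=bot.camera("top");b=bot.camera("side")
cv2.imwrite("pics/both5.png",np.hstack([cv2.resize(x,None,fx=2.5,fy=2.5) for x in(a[150:300,150:310],b[130:280,230:390])]))
E
```

```text
clock: 9.57
eef_pos: [0.4286, 0.0863, 0.1737]
tool_rot: [0.14, 0.99, 0.001, 0.0]
ft_force: [-0.8, 0.2, -0.1]
grip_width: -0.0001
clock: 10.15
eef_pos: [0.4269, 0.086, 0.0827]
tool_rot: [-0.031, 1.0, 0.0, -0.002]
ft_force: [0.2, -0.5, 0.3]
grip_width: -0.0001
```

View pics/both5.png

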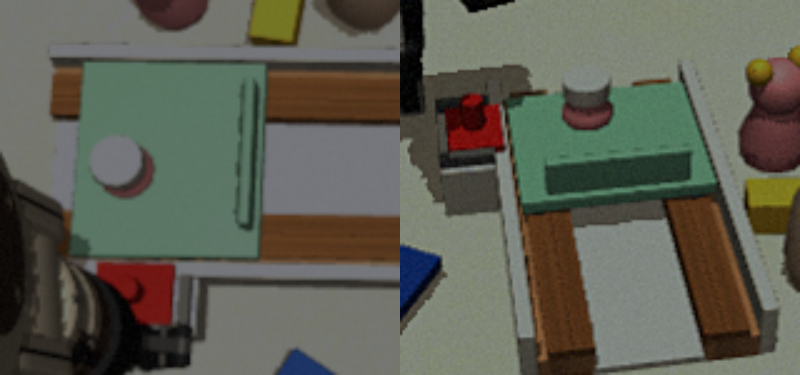

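The gripper stands behind the knob, which is at (130,290) in the top half; the board and jar are unchanged. I'll lower the tool and approach.

```bash
python3 -m jog '[[[0,0.0005,-0.01,0,0,0,255],[0,0.001,-0.015,0,0,0,255],[0.006,0.001,-0.015,0,0,0,255],[0.012,0.001,-0.015,0,0,0,255],[0.016,0.001,-0.015,0,0,0,255],[0.018,0.001,-0.015,0,0,0,255],[0.020,0.001,-0.015,0,0,0,255],[0.022,0.001,-0.015,0,0,0,255]]]';python3 -m jog '[[[0.002,0,0,0,0,0,255],[0.004,0,0,0,0,0,255],[0.006,0,0,0,0,0,255]]]';python3 -m jog '[[[0.002,0,0,0,0,0,255],[0.004,0,0,0,0,0,255],[0.006,0,0,0,0,0,255]]]'
```

```text
clock: 10.92
eef_pos: [0.4501, 0.0874, 0.0685]
tool_rot: [-0.031, 1.0, 0.0, 0.0]
ft_force: [-0.2, 0.9, -0.4]
grip_width: -0.0002
clock: 11.17
eef_pos: [0.4556, 0.0874, 0.0682]
tool_rot: [-0.031, 1.0, 0.0, -0.0]
ft_force: [-1.8, -0.4, 1.2]
grip_width: 0.0002
clock: 11.42
eef_pos: [0.4614, 0.0876, 0.0682]
tool_rot: [-0.031, 1.0, 0.0, -0.0]
ft_force: [-2.0, 0.7, 0.4]
grip_width: -0.0002
```

```bash
python3 -m jog '[[[0.002,0,0,0,0,0,255],[0.004,0,0,0,0,0,255],[0.006,0,0,0,0,0,255],[0.008,0.0005,0,0,0,0,255],[0.010,0.0005,0,0,0,0,255],[0.012,0.0005,0,0,0,0,255],[0.014,0.001,0,0,0,0,255]]]';python3 -m jog '[[[0.001,0,0,0,0,0,255],[0.002,0,0,0,0,0,255],[0.003,0,0,0,0,0,255],[0.004,0,0,0,0,0,255],[0.005,0.0005,0,0,0,0,255]]]';python3 -m jog '[[[0.001,0,0,0,0,0,255],[0.002,0,0,0,0,0,255],[0.003,0,0,0,0,0,255]]]'
```

```text
clock: 12.0
eef_pos: [0.4758, 0.0881, 0.0682]
tool_rot: [-0.031, 1.0, -0.0, -0.0]
ft_force: [-1.5, -1.1, -0.1]
grip_width: 0.0004
clock: 12.42
eef_pos: [0.4807, 0.0886, 0.0682]
tool_rot: [-0.031, 1.0, -0.0, -0.0]
ft_force: [-0.9, -0.3, -0.4]
grip_width: 0.0002
clock: 12.67
eef_pos: [0.4835, 0.0889, 0.0682]
tool_rot: [-0.031, 1.0, -0.0, -0.0]
ft_force: [-4.4, -0.5, 0.6]
grip_width: -0.0
```

```bash
python3 -m jog '[[[0.001,0,0,0,0,0,255],[0.002,0,0,0,0,0,255],[0.002,0,0,0,0,0,255]]]';python3 -m jog '[[[0.001,0,0,0,0,0,255],[0.002,0,0,0,0,0,255],[0.002,0,0,0,0,0,255]]]'
```

```text
clock: 12.92
eef_pos: [0.4836, 0.0889, 0.0682]
tool_rot: [-0.031, 1.0, 0.0, -0.002]
ft_force: [-7.3, -1.0, 5.5]
grip_width: 0.0001
clock: 13.17
eef_pos: [0.4837, 0.0889, 0.068]
tool_rot: [-0.031, 0.999, 0.0, -0.004]
ft_force: [-11.9, -0.6, 7.2]
grip_width: 0.0001
```

The tab stopped hard at about 30 mm of travel, with 12 N on it. I'll back off and check that it is the end stop.

```bash
python3 -m jog '[[[-0.01,0,0,0,0,0,255],[-0.04,0,0,0,0,0,255],[-0.06,0,0.03,0,0,0,255],[-0.08,0,0.07,0,0,0,255],[-0.11,-0.02,0.11,0,0,0,255],[-0.14,-0.06,0.11,0,0,0,255],[-0.17,-0.09,0.11,0,0,0,255],[-0.18,-0.13,0.11,0,0,0,255],[-0.18,-0.17,0.11,0,0,0,255],[-0.18,-0.2,0.11,0,0,0,255]]]';  python3 - <<'E'
from h import *
a=bot.camera("top");b=bot.camera("side");cv2.imwrite("pics/top6.png",a);cv2.imwrite("pics/side6.png",b)
cv2.imwrite("pics/both6.png",np.hstack([cv2.resize(x,None,fx=2.5,fy=2.5) for x in(a[150:300,150:310],b[130:280,230:390])]))
m=bot.camera_model("top");h,s,v=cv2.split(cv2.cvtColor(a,cv2.COLOR_BGR2HSV));roi=np.zeros((480,640),bool); roi[160:290,155:260]=1
c=big(roi&((h<5)|(h>174))&(s>150))[0];r=cv2.boxPoints(cv2.minAreaRect(c))
ex=np.array([-.0584,.9983]);ey=np.array([-ex[1],ex[0]]);print(((onz(m,r,.0535)[:,:2]*1000-[578.3,20.9])@np.c_[ex,ey]).round(1).tolist(),r.tolist())
E
```

```text
clock: 14.0
eef_pos: [0.3077, -0.1098, 0.1796]
tool_rot: [-0.032, 0.999, -0.001, 0.002]
ft_force: [1.7, 0.1, 0.6]
grip_width: 0.0001
[[104.8, 52.4], [48.3, 51.3], [45.7, 93.3], [101.7, 94.5]] [[189.0, 240.0], [220.0, 240.0], [220.0, 263.0], [189.0, 263.0]]
```

View pics/both6.png

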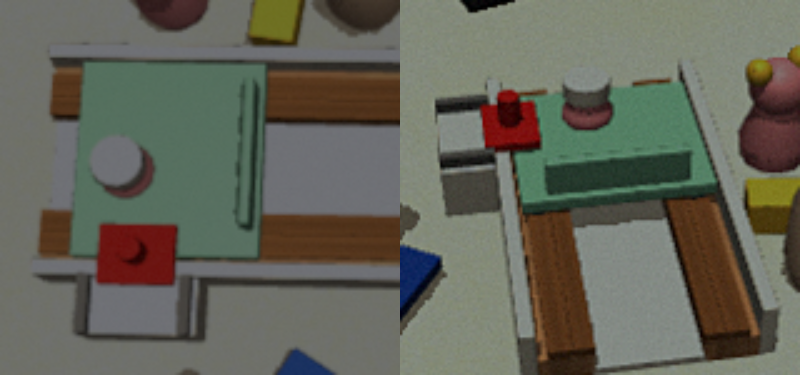

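The red tab at (137,253) lies about 23 mm over the mint edge, the jar is upright, and the neighbouring things are in place. Handing in.

```bash
python3 -c "
from workcell import bot;print(bot.job_done())"
```

```text
the job is handed in; nothing more can be done
None
```

The job is handed in: the shelf board has dropped into the notches with the jar upright on it, and the red lock tab is pushed fully in. It took about 14 s of the 51 s.

- **Board:** I pushed it about 80 mm along the rails with closed fingertips on the lip, at roughly 3 to 4.5 N. Two-view checks put its centre at about x = 56 (target 55). The mean deck height came out at about 41 mm, where 42 means dropped and 49 means not dropped.
- **Lock:** I pushed the knob about 30 mm at 1 to 2 N until it hit a hard stop, where the force briefly reached about 12 N. The tab now lies about 23 mm over the board's edge.
- **Last look:** the jar was upright, the bear, carton and blue look-alike in view looked unmoved, and the arm was clear. I did not look again at the pen, drink or mug.

**Checks that were weak or disagreed:**
- The drop was not a clear force step. The push force dipped from about 3.8 to 2.5 N and the vertical force changed sign.
- Single-corner triangulations were noisy, with heights from 35 to 46 mm and ray misses up to 8 mm. I relied on the mean height and on the two views agreeing along x at 42 mm; sideways they differed by about 5 mm.
- The lock going in fully also fits a dropped board, since a board that has not dropped would block it.

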